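# Put a rinsed travel cup on the air-dryer

### The arm

A 6-joint arm with a two-finger parallel gripper is mounted at the origin on the work surface. World frame = base frame: x ahead of the robot, y to its left, z up, the work surface at z = 0. Lengths are in m, angles in degrees, forces in N, time in s.
With the tool pointing down it reaches from about 0.375 to 0.9 m from the base axis. Payload 3.1 kg.
Tool frame: the origin (TCP) lies at the very end of the fingers, on their centre line; the grasp point (between the pads) lies 19 mm behind it; z points along the fingers, y is the line along which they close (so a half turn about z gives the same grasp; the last joint's range is limited). The gripper opens to 87 mm and grips with 3 to 60 N. Pads are 19 mm wide; open, the fingers measure 117 mm over their backs; the gripper's body (75 mm by 190 mm) begins 51 mm behind the grasp point.
Start: joints at [53.256, 30.224, 82.088, -0, 67.689, -10.227], TCP at [0.279, 0.559, 0.223] pointing down, gripper open.
Joint ranges: [-176.69, 176.69], [-43.24, 126.21], [12.49, 139.97], [-82, 262], [0, 151.66], [-163.58, 163.58]. Speed limits (degrees/s): [159.86, 159.86, 180, 180, 180, 180].

### API

Orientations are given as a 3x3 rotation matrix whose columns are the frame's x, y, z axes.
In Python, from rig import * gives the robot as it stands.
- The arm moves only by the tool jog_arm, never from a script. Its arguments are lists of equal length, an entry for each row: "delta_pos": the shift along the world's x, y, z in cm, a list of three; "turn": the turn about the world's z in degrees; "grip": the closure, from 0 (fully open) to 1 (shut). In form: {"delta_pos": [[x, y, z], ...], "turn": [turn, ...], "grip": [grip, ...]}. A call has 1 to 12 rows; each row is the pose to reach, as a shift and turn from the pose commanded when the call began; what a row does not reach only later rows make up. A row lasts 1/8 s, in which the tool goes at most 62.5 mm and 10.7 degrees, less where a joint would pass 70% of its speed; a pose out of reach is approached as far as the arm can. A call with a gripper value outside its range is refused whole. The fingers move at their own pace and stop on an object; the grip force is fixed at half the most. Time passes only in rows, so rows that repeat a pose let the fingers close. It gives the time, the measured TCP pose, the force, the opening and the grip force at its end, in the units of the state.
- read_state(): the state, without advancing time (a new reading comes with each control period).
- capture(name): name is "scene" or "top" or "wrist"; returns a dict with "color" (480x640x3 uint8, blue, green, red), "fovy" (degrees; the focal length in pixels is half the picture's height over the tangent of half this angle, whatever the lens; pixels are square), "cx", "cy" (the principal point, pixels), "camera_from_world" (4x4, takes a point from world to camera coordinates). Camera axes: x right, y up, looking along -z (the intrinsics and any distortion apply to the point x, -y, -z); pixel columns grow to the right and rows downward; lengths in m; the calibration is good to about 2 mm. A picture is of the moment at which its call begins. There is no depth.
- hand_in(): hands the job in; it is judged then, once.
The state is a dict: "time_s": time; "joint_positions": joint angles; "qvel": joint speeds; "tau": joint torques, N m; "position": TCP position; "tcp_rot": TCP orientation; "force": force on the tool from outside, world axes, zero at the start; "moment": the same for the moment, N m; "opening": opening from 0.0 (shut) to 1.0 (fully open); "grasp_force": force on a finger pad.
Only numpy, scipy, OpenCV 4.12 (cv2) and the standard library are available. Lean on these libraries where they do the work, as an engineer would, in place of code of your own. Each camera call takes 0.05 s, during which the arm holds its last target. There are 200 camera calls.

### The job

Pick the rinsed cup with the orange sleeve out of the teal tray and put it upside down on the one free peg of the cup dryer, lowering it until its rim sits flat on the peg's foot; do not let it drop. Then press the green start button on the dryer all the way down. Leave the two cups that are already drying and the black lid in the tray where they are.

Things in the scene. Friction and masses are not known exactly. Their poses are not given: they have to be found in the camera images.
- cup: Rinsed steel travel cup, orange sleeve, 120 mm long, about 240 g, hollow. Origin: centre of the outside of its closed bottom; its z axis runs along the cup from bottom to open mouth. Outside 58 mm across from the bottom to 62 mm, widening to 72 mm from 82 mm to the rim. Walls 4 mm, bottom 6 mm. It starts lying on its side, axis level, 52 mm above the bench, mouth roughly away from the robot.
- cup_grip (a point): Point on the cup's axis 35 mm from its bottom, in the middle of the slim, sleeved part (58 mm across, free on both sides). Gripped here across the cup with the fingers slanting 45 degrees down towards the mouth, the cup comes mouth down by a half turn about the fingers' own direction.
- cup_rim (a point): Centre of the cup's open mouth, in the plane of the rim (120 mm from the bottom). Its z axis is the cup's.
- tray: Fixed teal carrier tray, 200 mm (its x, the way the lying cup's mouth points) by 220 mm (its y), walls 26 mm high. Origin: centre of its underside, on the bench. The cup's axis lies 45 mm to the -y side of the origin, on two low saddles 16 mm wide, under about 10 mm and 105 mm from the cup's bottom, their tops 20 mm below the cup's axis.
- dryer: Fixed cup air-dryer, 170 mm deep (x) and 480 mm long (y): a white base 55 mm high with a row of three upright white air pegs 120 mm apart along its y (at y = -180, -60 and +60 mm), and at its +y end a grey blower housing 120 mm long and 100 mm high with the start button on top. Origin at the centre of its underside, on the bench.
- peg_free: The one free air peg, fixed on the dryer; it may be any of the three. Origin at the centre of its underside, on the dryer's deck 55 mm above the bench; z up, along the peg. A round foot 84 mm across and 4 mm thick, on it a centring hub 54 mm across up to 12 mm that tapers to the 24 mm post at 32 mm; the post's rounded tip is at 96 mm.
- peg_seat (a point): Centre of the top face of the free peg's foot, 4 mm above the deck: where the middle of the rim comes to rest.
- peg_tip (a point): Top of the free peg, 96 mm above the deck.
- cup_blue: Cup of the same shape with a blue sleeve, loose, already upside down on another peg (origin at its bottom, which is up, 179 mm above the bench). Leave it.
- cup_green: Cup of the same shape with a green sleeve, loose, already upside down on another peg. Leave it.
- lid: Black drinking lid, 76 mm across and 21 mm high, loose, lying in the tray's other half, 64 mm to the +y side of the tray's origin. Leave it.
- start (a joint): Travel of the green start button in m: 0 released, 0.006 fully down (it springs back). Needs about 5 N to go fully down.
- start_top (a point): Centre of the top face of the green start button, 32 mm across, about 120 mm above the bench; it is pressed straight down.
Things that resemble listed ones, but are neither listed nor needed, are in the scene too. What is shaped like the cup but pink is not meant.

How it is judged:
By the outcome, as a careful person would: the job done as asked, in the order asked, and still so for the second after the job is handed in, with the robot touching nothing.
It also fails if it takes over 58 s, if anything falls off the work surface, if the arm or the gripper's body presses on something with over 40 N, if the wrist force passes 120 N, or if a joint passes its speed limit or range.

## Working session

There is one attempt and no reset: what is moved stays moved. The work goes in short steps, Python scripts to look and compute and a tool call to move; the robot and the scene stay as the last step left them, time stands still between calls to the robot, and variables do not carry over. Pictures are saved under pics/ and viewed, at most 10 in all, crops included, and the job is handed in when it is done.

Besides the shell and the picture viewer there is one more tool, called as a command line: name --pt "numbers of a row" for each row, then --argument value for the rest. jog_arm: Moves the arm, as the interface text tells. Its arguments: {"type":"object","properties":{"delta_pos":{"type":"array"},"turn":{"type":"array"},"grip":{"type":"array"}},"required":["delta_pos","turn","grip"]}

```bash
ls; mkdir -p pics; python3 - <<'E'
from rig import *
import cv2,numpy as np
s=read_state();print({k:np.round(v,3).tolist() for k,v in s.items()})
ims=[]
for n in("scene","top","wrist"):
    c=capture(n);cv2.imwrite(f"pics/{n}0.png",c["color"]);print(n,c["fovy"],c["cx"],c["cy"],[k for k in c],np.round(c["camera_from_world"],3).tolist())
    ims.append(c["color"])
cv2.imwrite("pics/a.png",cv2.resize(np.vstack([np.hstack(ims[:2]),np.hstack([ims[2],ims[2]*0])]),(800,600),interpolation=cv2.INTER_AREA))
E
```

```text
pics
{'time_s': 0.0, 'joint_positions': [53.256, 30.279, 82.157, -0.0, 67.687, -10.226], 'qvel': [0.028, 0.117, -0.037, -0.003, 0.149, 0.029], 'tau': [0.001, -44.004, -17.659, 0.063, 0.058, -0.0], 'position': [0.279, 0.559, 0.222], 'tcp_rot': [[-0.895, 0.446, -0.001], [0.446, 0.895, -0.002], [0.0, -0.002, -1.0]], 'force': [-0.106, -0.839, 0.174], 'moment': [0.019, 0.025, 0.007], 'grasp_force': 0.0, 'opening': 0.998}
scene 57.656040322544825 318.2674581878976 239.08572068313572 ['color', 'fovy', 'cx', 'cy', 'camera_from_world'] [[-0.198, 0.98, -0.01, 0.111], [-0.772, -0.15, 0.618, 0.296], [0.604, 0.13, 0.786, -1.421], [0.0, 0.0, 0.0, 1.0]]
top 53.805502417624446 316.9434559330507 243.82812569541284 ['color', 'fovy', 'cx', 'cy', 'camera_from_world'] [[0.002, -1.0, 0.014, -0.004], [0.988, 0.005, 0.157, -0.495], [-0.157, 0.013, 0.988, -1.052], [0.0, 0.0, 0.0, 1.0]]
wrist 61.364863797471195 318.9797106227663 240.55604309771232 ['color', 'fovy', 'cx', 'cy', 'camera_from_world'] [[0.447, 0.895, -0.002, -0.624], [-0.862, 0.43, -0.27, 0.032], [-0.241, 0.122, 0.963, -0.391], [0.0, 0.0, 0.0, 1.0]]
```

View pics/a.png

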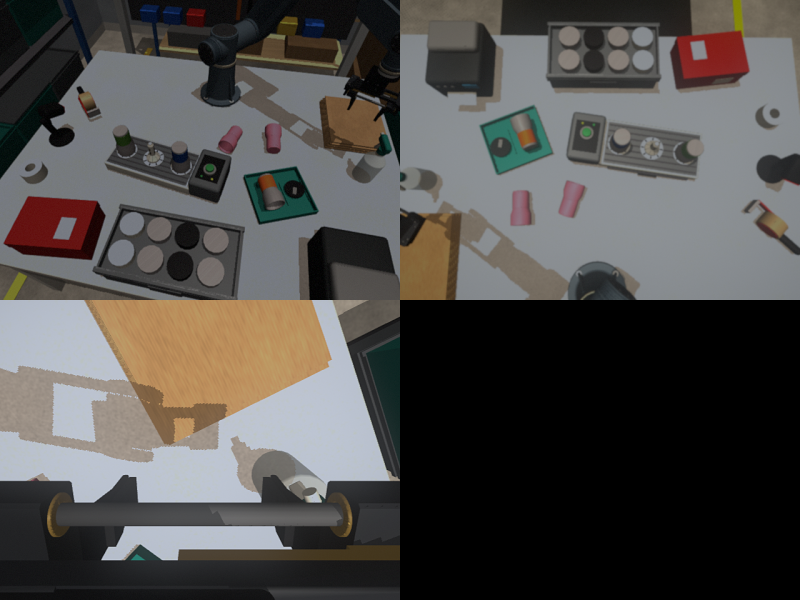

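```bash
cat > h.py <<'E'
import cv2,numpy as np
from rig import *
def K(c):
    f=240/np.tan(np.radians(c["fovy"]/2)); return f
def ray(c,uv):
    f=K(c);M=np.array(c["camera_from_world"]);R,t=M[:3,:3],M[:3,3]
    d=R.T@np.array([(uv[0]-c["cx"])/f,-(uv[1]-c["cy"])/f,-1.0]); return -R.T@t,d/np.linalg.norm(d)
def onz(c,uv,z):
    o,d=ray(c,uv); return o+d*(z-o[2])/d[2]
def proj(c,p):
    q=np.array(c["camera_from_world"])@np.r_[p,1]; f=K(c); return np.array([c["cx"]-f*q[0]/q[2],c["cy"]+f*q[1]/q[2]])
def tri(obs):
    A=0;b=0;R=[ray(c,u) for c,u in obs]
    for o,d in R:
        P=np.eye(3)-np.outer(d,d);A=A+P;b=b+P@o
    x=np.linalg.solve(A,b); return x,max(np.linalg.norm((np.eye(3)-np.outer(d,d))@(x-o)) for o,d in R)
def mask(c,lo,hi,roi=None):
    m=cv2.inRange(cv2.cvtColor(c["color"],cv2.COLOR_BGR2HSV),lo,hi)
    if roi: k=np.zeros_like(m);x0,y0,x1,y1=roi;k[y0:y1,x0:x1]=1;m=m*k
    return m
def blobs(m,amin=30):
    n,_,s,ce=cv2.connectedComponentsWithStats(m); return [(s[i,4],np.round(ce[i],1).tolist(),s[i,:4].tolist()) for i in range(1,n) if s[i,4]>amin]
E
python3 - <<'E'
from h import *
t=capture("top");s=capture("scene")
a=t["color"][150:300,110:510];b=s["color"][190:340,150:550]
cv2.imwrite("pics/b.png",cv2.resize(np.vstack([a,b]),None,fx=2,fy=2,interpolation=cv2.INTER_CUBIC))
for n,c in(("top",t),("scene",s)):
    print(n,"orange",blobs(mask(c,(5,140,80),(18,255,255))),"\n green",blobs(mask(c,(45,120,60),(75,255,255))),"\n teal",blobs(mask(c,(78,120,40),(92,255,255)),300),"\n blue",blobs(mask(c,(105,100,30),(130,255,255)),100))
E
```

```text
top orange [(np.int32(503), [202.0, 219.2], [188, 207, 29, 27]), (np.int32(6881), [39.7, 425.1], [0, 350, 82, 130])] 
 green [(np.int32(115), [298.4, 211.4], [293, 206, 12, 12])] 
 teal [(np.int32(4034), [185.8, 228.8], [134, 173, 109, 105])] 
 blue []
scene orange [(np.int32(440), [427.4, 290.6], [415, 280, 28, 24])] 
 green [(np.int32(112), [335.3, 267.9], [329, 262, 13, 12])] 
 teal [(np.int32(3836), [447.8, 316.5], [391, 267, 118, 88])] 
 blue [(np.int32(693), [122.5, 46.4], [101, 0, 43, 102]), (np.int32(979), [240.8, 29.8], [223, 7, 32, 83]), (np.int32(790), [275.2, 24.4], [260, 10, 32, 31]), (np.int32(926), [501.5, 44.3], [484, 28, 36, 33]), (np.int32(243), [289.1, 252.3], [278, 241, 22, 20])]
```

View pics/b.png

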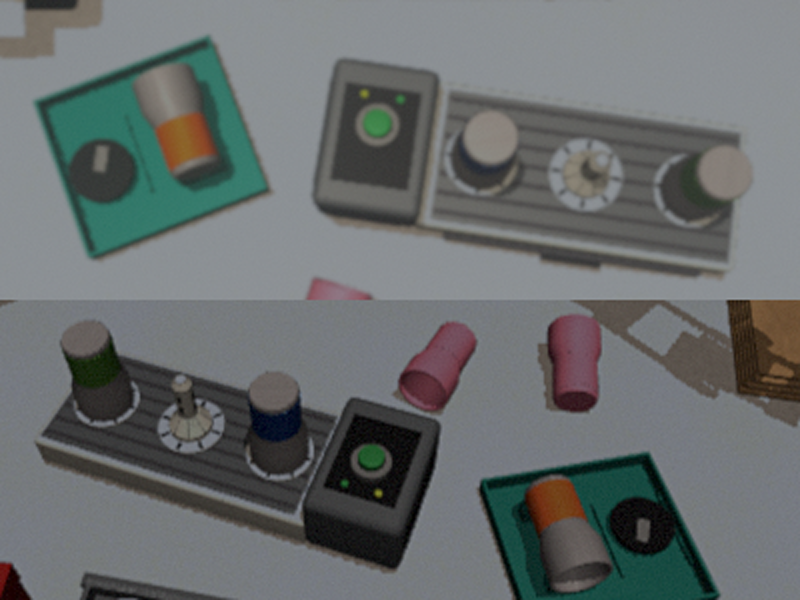

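```bash
python3 - <<'E'
from h import *
t=capture("top");s=capture("scene")
r=lambda v:np.round(np.array(v)*1000,1).tolist()
x,e=tri([(t,(298.4,211.4)),(s,(335.3,267.9))]);print("button",r(x),r(e))
tip=[(110+599/2,150+162/2),(150+181/2,190+(382-300)/2)]
x,e=tri([(t,tip[0]),(s,tip[1])]);print("tip",r(x),r(e))
# foot ellipse centers approx
print("foot top",r(onz(t,(110+585/2,150+174/2),.059)),"scene",r(onz(s,(150+191/2,190+(425-300)/2),.059)))
for n,c in(("t",t),("s",s)):
    m=mask(c,(75,100,30),(95,255,255)); m=cv2.morphologyEx(m,cv2.MORPH_CLOSE,np.ones((15,15)))
    k=max(cv2.findContours(m,0,1)[0],key=cv2.contourArea)
    q=cv2.boxPoints(cv2.minAreaRect(cv2.convexHull(k)));ap=cv2.approxPolyDP(cv2.convexHull(k),6,True)[:,0]
    print(n,"tray corners",[r(onz(c,p,.026)[:2]) for p in ap])
# sleeve orange rough
x,e=tri([(t,(202,219.2)),(s,(427.4,290.6))]);print("sleeve",r(x),r(e))
# housing top corners in crop
for p in((337,62),(437,70),(425,222),(315,212)): print("housing top@100",r(onz(t,(110+p[0]/2,150+p[1]/2),.1)))
for p in((350,400),(440,412),(405,500),(308,482)): print("housing scene@100",r(onz(s,(150+p[0]/2,190+(p[1]-300)/2),.1)))
for p in((443,90),(740,130),(722,270),(425,222)): print("deck@55",r(onz(t,(110+p[0]/2,150+p[1]/2),.055)))
E
```

```text
button [553.8, 39.2, 116.0] 0.1
tip [507.8, -196.5, 138.1] 0.3
foot top [508.6, -196.7, 59.0] scene [512.3, -194.8, 59.0]
t tray corners [[677.1, 246.4], [496.0, 172.3], [418.3, 369.8], [597.4, 443.2]]
s tray corners [[420.6, 369.7], [602.8, 445.5], [693.3, 242.2], [502.0, 171.4]]
sleeve [544.9, 255.2, 71.6] 1.6
housing top@100 [626.4, 84.3, 100.0]
housing top@100 [617.9, -26.8, 100.0]
housing top@100 [447.9, -13.5, 100.0]
housing top@100 [458.3, 105.6, 100.0]
housing scene@100 [467.0, -1.2, 100.0]
housing scene@100 [464.3, 108.4, 100.0]
housing scene@100 [594.3, 85.7, 100.0]
housing scene@100 [591.9, -25.6, 100.0]
deck@55 [607.1, -35.4, 55.0]
deck@55 [561.7, -378.0, 55.0]
deck@55 [400.3, -349.3, 55.0]
deck@55 [453.4, -14.7, 55.0]
```

jog_arm --pt "4 -3 6" --pt "9 -8 6" --pt "14 -12 6" --pt "19 -16 6" --pt "24 -20 6" --pt "28 -24 6" --pt "32 -28 6" --pt "32 -28 6" --pt "32 -28 6" --turn '[8,16,24,32,40,48,48.7,48.7,48.7]' --grip '[0,0,0,0,0,0,0,0,0]'

```text
time_s: 1.48
position: [0.5991, 0.2787, 0.2822]
tcp_rot: [[-0.927, -0.376, -0.001], [-0.376, 0.927, 0.0], [0.001, 0.001, -1.0]]
force: [-0.5, 0.8, -0.0]
opening: 1.001
grasp_force: 0.0
```

```bash
python3 - <<'E'
from h import *
import pickle
c=capture("wrist");pickle.dump(c,open("w1.pkl","wb"));cv2.imwrite("pics/w1.png",c["color"])
s=read_state();print(s["time_s"],np.round(s["position"],4),np.round(s["joint_positions"],1))
E
```

```text
1.525 [0.5982 0.2797 0.2823] [ 15.4  29.9  72.5   0.1  77.6 -96.8]
```

View pics/w1.png

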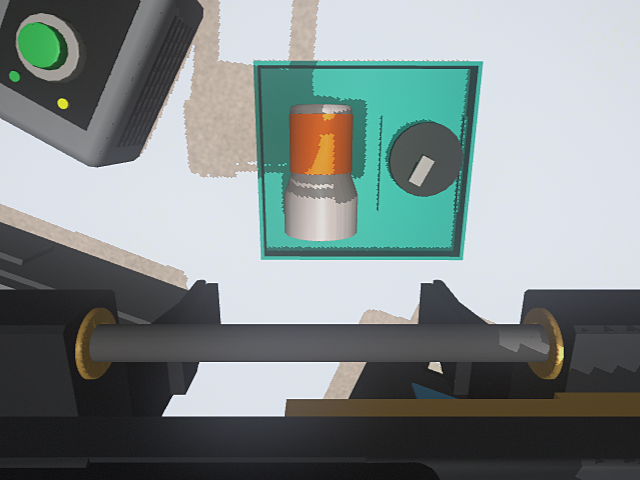

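jog_arm --pt "-2 4 0" --pt "-4 9 0" --pt "-4 9 0" --pt "-4 9 0" --turn '[0,0,0,0]' --grip '[0,0,0,0]'

```text
time_s: 2.02
position: [0.5575, 0.3705, 0.2827]
tcp_rot: [[-0.925, -0.38, -0.0], [-0.38, 0.925, -0.001], [0.0, -0.001, -1.0]]
force: [-0.3, -0.3, 0.0]
opening: 0.999
grasp_force: 0.0
```

```bash
cat > meas.py <<'E'
from h import *
import pickle
w1=pickle.load(open("w1.pkl","rb"));w2=capture("wrist");pickle.dump(w2,open("w2.pkl","wb"))
N=[]
for c in(w1,w2):
    m=mask(c,(4,120,60),(20,255,255),(100,60,560,240))
    k=max(cv2.findContours(m,0,1)[0],key=cv2.contourArea);x,y,w,h=cv2.boundingRect(k);print("sleeve box",x,y,w,h)
    rows=range(y+12,y+h-8);L=[];R=[]
    for v in rows:
        u=np.nonzero(m[v])[0];L.append(u.min());R.append(u.max()+1)
    # tangent planes through L and R edges; bisector plane
    pl=np.polyfit(rows,L,1);pr=np.polyfit(rows,R,1)
    def plane(p):
        o,a=ray(c,(np.polyval(p,y),y));_,b=ray(c,(np.polyval(p,y+h),y+h));n=np.cross(a,b);return n/np.linalg.norm(n)
    n=plane(pl)+plane(pr);n/=np.linalg.norm(n);o=ray(c,(0,0))[0];N.append((n,o))
    c["mid"]=[(np.polyval(pl,v)+np.polyval(pr,v))/2 for v in(y,y+h)];c["yy"]=(y,y+h)
d=np.cross(N[0][0],N[1][0]);d/=np.linalg.norm(d);d*=np.sign(d[0])
A=np.array([N[0][0],N[1][0],[1,0,0]]);b=[N[0][0]@N[0][1],N[1][0]@N[1][1],.55];p=np.linalg.solve(A,b)
print("axis at x=.55",np.round(p*1000,1),"dir",np.round(d,3),"yaw",np.degrees(np.arctan2(d[1],d[0])))
for c in(w1,w2):
    print("sleeve ends at top line z=81:",[np.round(onz(c,(m,v),.052+.029)[:2]*1000,1).tolist() for m,v in zip(c["mid"],c["yy"])])
for c in (w1,w2):
    m=mask(c,(75,60,30),(95,255,255),(100,30,620,275));m=cv2.morphologyEx(m,cv2.MORPH_CLOSE,np.ones((9,9)))
    k=max(cv2.findContours(m,0,1)[0],key=cv2.contourArea);ap=cv2.approxPolyDP(cv2.convexHull(k),8,True)[:,0]
    print("tray",ap.tolist(),[np.round(onz(c,q,.026)[:2]*1000,1).tolist() for q in ap])
    g=blobs(mask(c,(45,120,60),(75,255,255),(0,0,250,120)),200);print(g)
    if g: g=max(g);print("button",np.round(onz(c,g[1],.12)*1000,1))
cv2.imwrite("pics/w2.png",w2["color"])
E
python3 meas.py
```

```text
sleeve box 290 114 63 61
sleeve box 181 118 66 61
axis at x=.55 [550.  261.3  52.7] dir [0.926 0.377 0.02 ] yaw 22.141776695751318
sleeve ends at top line z=81: [[519.9, 248.9], [568.1, 268.5]]
sleeve ends at top line z=81: [[517.1, 255.2], [565.7, 274.7]]
tray [[482, 61], [462, 259], [261, 259], [253, 61]] [[415.5, 373.2], [600.3, 447.9], [682.5, 244.7], [497.8, 170.0]]
[(np.int32(1739), [41.8, 45.6], [18, 22, 49, 48])]
button [553.6  40.8 120. ]
tray [[149, 64], [378, 66], [369, 263], [169, 261]] [[497.4, 169.5], [415.5, 373.5], [601.0, 447.6], [682.0, 244.5]]
[]
```

jog_arm --pt "-0.8 -5.5 -4" --pt "-1.6 -11 -8" --pt "-1.6 -11 -13" --pt "-1.6 -11 -17" --pt "-1.6 -11 -20" --pt "-1.6 -11 -22.5" --pt "-1.6 -11 -24.9" --pt "-1.6 -11 -24.9" --pt "-1.6 -11 -24.9" --turn '[0,0,0,0,0,0,0,0,0]' --grip '[0,0,0,0,0,0,0,0,0]'

```text
time_s: 3.2
position: [0.5438, 0.2589, 0.0344]
tcp_rot: [[-0.926, -0.377, 0.001], [-0.377, 0.926, 0.0], [-0.001, -0.0, -1.0]]
force: [0.1, 0.3, 0.2]
opening: 1.0
grasp_force: 0.0
```

jog_arm --pt "0 0 0" --pt "0 0 0" --pt "0 0 0" --pt "0 0 0" --pt "0 0 0" --pt "0 0 0" --turn '[0,0,0,0,0,0]' --grip '[1,1,1,1,1,1]'

```text
time_s: 3.95
position: [0.5436, 0.2583, 0.034]
tcp_rot: [[-0.926, -0.378, 0.001], [-0.378, 0.926, -0.001], [-0.0, -0.002, -1.0]]
force: [0.6, -5.0, 3.1]
opening: 0.652
grasp_force: 30.0
```

jog_arm --pt "0 0 2" --pt "0 0 6" --pt "0 0 10" --pt "0 0 12" --pt "1 -1 12" --pt "1.5 -1 12" --pt "2 -1.5 12" --pt "2.5 -2 12" --pt "3 -2 12" --pt "3.5 -2.5 12" --pt "4 -3 12" --pt "4.7 -3.4 12" --turn '[0,0,0,0,-10,-20,-30,-40,-50,-60,-70,-80]' --grip '[1,1,1,1,1,1,1,1,1,1,1,1]'

```text
time_s: 5.45
position: [0.5889, 0.2256, 0.1525]
tcp_rot: [[-0.528, 0.85, -0.003], [0.85, 0.528, 0.001], [0.002, -0.002, -1.0]]
force: [0.7, -0.5, -2.4]
opening: 0.651
grasp_force: 30.0
```

jog_arm --pt "0 0 0" --pt "0 0 0" --pt "0 0 0" --pt "0 0 0" --pt "0 0 0" --pt "0 0 0" --pt "0 0 0" --turn '[-10,-20,-30,-40,-43.3,-43.3,-43.3]' --grip '[1,1,1,1,1,1,1]'

```text
time_s: 6.32
position: [0.5895, 0.2255, 0.153]
tcp_rot: [[0.192, 0.981, -0.001], [0.981, -0.192, 0.0], [0.0, -0.001, -1.0]]
force: [-0.5, 1.8, -2.0]
opening: 0.651
grasp_force: 30.0
```

```bash
python3 - <<'E'
from h import *
s=capture("scene");t=capture("top")
a=s["color"][150:330,260:560];b=t["color"][120:300,150:450]
cv2.imwrite("pics/c.png",cv2.resize(np.hstack([a,b]),(800,240)))
st=read_state();print(st["time_s"],np.round(st["position"],4),np.round(st["tcp_rot"],3).tolist(),np.round(st["joint_positions"],1),st["opening"],np.round(st["moment"],2))
E
```

```text
6.425 [0.5898 0.2254 0.1533] [[0.192, 0.981, -0.001], [0.981, -0.192, 0.0], [0.0, -0.001, -1.0]] [10.8 35.3 84.8  0.  59.9 21.9] 0.6509282340981426 [-0.04  0.06  0.04]
```

View pics/c.png

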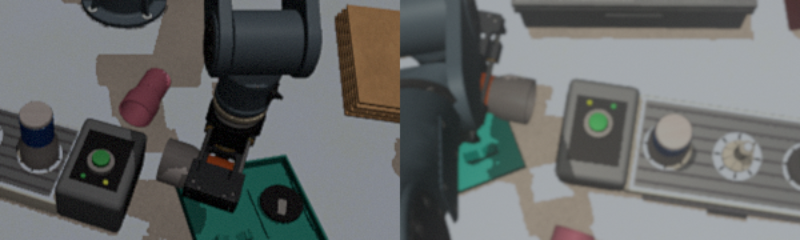

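jog_arm --pt "-0.3 -1.5 -2.5" --pt "-0.6 -2.9 -5" --pt "-0.75 -3.8 -5" --pt "-0.8 -4.2 -5" --pt "-0.9 -4.6 -5" --pt "-0.95 -4.8 -4.5" --pt "-1.0 -5.1 -3.6" --pt "-1.0 -5.1 -3.6" --turn '[0,0,0,0,0,0,0,0]' --grip '[1,1,1,1,1,1,1,1]'

```text
time_s: 7.42
position: [0.5814, 0.1764, 0.1197]
tcp_rot: [[0.193, 0.981, 0.005], [0.981, -0.193, 0.004], [0.004, 0.004, -1.0]]
force: [-0.2, 6.4, -0.3]
opening: 0.651
grasp_force: 30.0
```

jog_arm --pt "-0.08 -0.4 0.7" --pt "-0.15 -0.8 1.4" --pt "-0.25 -1.3 2.0" --pt "-0.35 -1.8 2.6" --pt "-0.35 -1.8 2.6" --turn '[0,0,0,0,0]' --grip '[1,1,1,1,1]'

```text
time_s: 8.05
position: [0.5776, 0.1566, 0.1449]
tcp_rot: [[0.193, 0.981, 0.003], [0.981, -0.193, 0.001], [0.002, 0.003, -1.0]]
force: [0.9, 5.7, 2.0]
opening: 0.651
grasp_force: 30.0
```

```bash
python3 - <<'E'
from h import *
s=capture("scene");t=capture("top")
a=s["color"][190:310,300:480];b=t["color"][140:260,220:400]
cv2.imwrite("pics/d.png",cv2.resize(np.hstack([a,b]),(800,267)))
E
```

```text
(no output)
```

View pics/d.png

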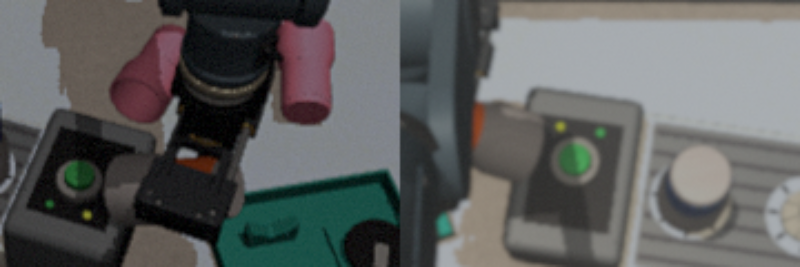

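jog_arm --pt "-0.1 -0.6 0.5" --pt "-0.2 -1.1 1.0" --pt "-0.35 -1.8 1.4" --pt "-0.45 -2.4 1.7" --pt "-0.45 -2.4 1.7" --turn '[0,0,0,0,0]' --grip '[1,1,1,1,1]'

```text
time_s: 8.78
position: [0.5724, 0.1316, 0.1611]
tcp_rot: [[0.193, 0.981, 0.001], [0.981, -0.193, -0.0], [-0.0, 0.001, -1.0]]
force: [2.1, 3.4, 1.3]
opening: 0.651
grasp_force: 30.0
```

```bash
python3 - <<'E'
from h import *
s=capture("scene");t=capture("top");w=capture("wrist")
a=s["color"][190:310,300:460];b=t["color"][140:260,220:380];c=cv2.resize(w["color"],(160,120))
cv2.imwrite("pics/e.png",cv2.resize(np.hstack([a,b,w["color"][::4,::4]]),(800,200)))
cv2.imwrite("pics/e.png",np.vstack([cv2.resize(np.hstack([a,b]),(800,300),interpolation=cv2.INTER_CUBIC),cv2.resize(w["color"],(400,300),interpolation=cv2.INTER_AREA).repeat(2,1)[:,:800]]))
E
```

```text
(no output)
```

View pics/e.png

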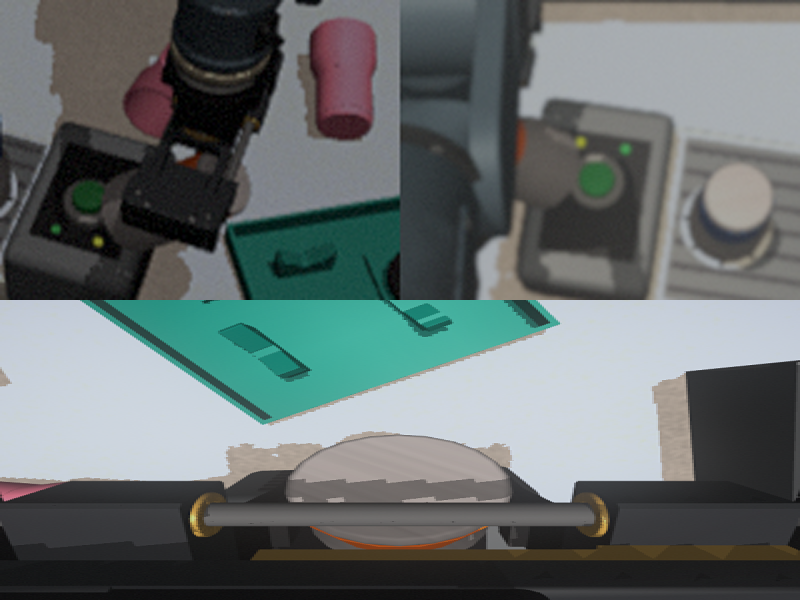

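jog_arm --pt "0.4 2 0.3" --pt "0.8 4.2 0.3" --pt "1.25 6.4 0" --pt "1.25 6.4 -2" --pt "1.25 6.4 -4" --pt "1.25 6.4 -5.5" --pt "1.1 5.6 -5.5" --pt "0.9 4.6 -5.5" --pt "0.75 3.8 -5.5" --pt "0.75 3.8 -5.5" --turn '[0,0,0,0,0,0,0,0,0,0]' --grip '[1,1,1,1,1,1,1,1,1,1]'

```text
time_s: 10.18
position: [0.5815, 0.1746, 0.1081]
tcp_rot: [[0.198, 0.98, 0.006], [0.98, -0.199, 0.011], [0.012, 0.004, -1.0]]
force: [0.3, 14.4, 1.1]
opening: 0.652
grasp_force: 30.0
```

jog_arm --pt "-0.1 -0.4 0" --pt "-0.15 -0.8 0" --pt "-0.25 -1.2 0" --pt "-0.3 -1.6 0" --turn '[0,0,0,0]' --grip '[1,1,1,1]'

```text
time_s: 10.68
position: [0.5812, 0.1618, 0.1105]
tcp_rot: [[0.197, 0.98, 0.014], [0.98, -0.197, 0.014], [0.016, 0.011, -1.0]]
force: [1.4, 18.1, 5.8]
opening: 0.652
grasp_force: 30.0
```

jog_arm --pt "-0.1 -0.4 0" --pt "-0.15 -0.8 0" --pt "-0.25 -1.2 0" --pt "-0.3 -1.6 0" --pt "-0.35 -1.8 0" --turn '[0,0,0,0,0]' --grip '[1,1,1,1,1]'

```text
time_s: 11.3
position: [0.5763, 0.1391, 0.1085]
tcp_rot: [[0.196, 0.981, 0.009], [0.981, -0.196, 0.007], [0.008, 0.008, -1.0]]
force: [1.8, 10.5, 2.6]
opening: 0.655
grasp_force: 30.0
```

```bash
python3 - <<'E'
from h import *
s=capture("scene");t=capture("top");w=capture("wrist")
a=s["color"][190:310,300:460];b=t["color"][140:260,220:380]
cv2.imwrite("pics/f.png",np.vstack([cv2.resize(np.hstack([a,b]),(800,300),interpolation=cv2.INTER_CUBIC),w["color"][180:480,:].repeat(1,1)[:, :640].copy() if 0 else cv2.copyMakeBorder(w["color"][180:480],0,0,0,160,0)]))
E
```

```text
(no output)
```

View pics/f.png

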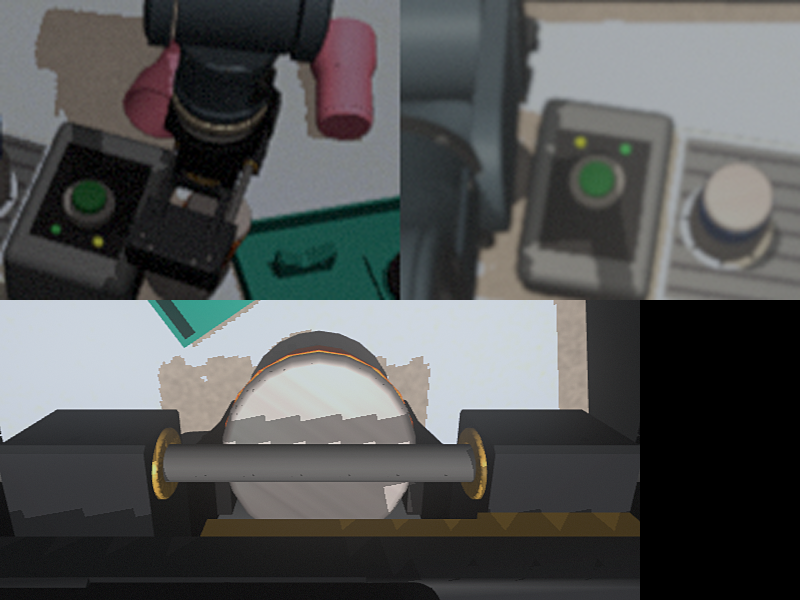

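jog_arm --pt "-0.08 -0.4 0" --pt "-0.13 -0.7 0" --pt "-0.13 -0.7 0" --turn '[0,0,0]' --grip '[1,1,1]'

```text
time_s: 11.82
position: [0.5746, 0.1314, 0.1082]
tcp_rot: [[0.196, 0.981, 0.008], [0.981, -0.196, 0.006], [0.007, 0.007, -1.0]]
force: [1.2, 8.8, 1.8]
opening: 0.652
grasp_force: 30.0
```

jog_arm --pt "-0.04 -0.2 0" --pt "-0.08 -0.4 0" --pt "-0.08 -0.4 0" --turn '[0,0,0]' --grip '[1,1,1]'

```text
time_s: 12.2
position: [0.5737, 0.1275, 0.1082]
tcp_rot: [[0.196, 0.981, 0.008], [0.981, -0.196, 0.006], [0.007, 0.007, -1.0]]
force: [1.1, 8.6, 2.1]
opening: 0.65
grasp_force: 30.0
```

jog_arm --pt "0.4 2 1" --pt "0.4 2 5" --pt "0.4 2 10" --pt "0.4 2 16" --pt "-1 -4 16" --pt "-2 -10 16" --pt "-3 -16 16" --pt "-4 -21 16" --pt "-5 -26 16" --pt "-5.8 -30 16" --pt "-6.3 -32.1 16" --pt "-6.3 -32.1 16" --turn '[0,0,0,0,0,0,0,0,0,0,0,0]' --grip '[1,1,1,1,1,1,1,1,1,1,1,1]'

```text
time_s: 13.7
position: [0.5076, -0.1972, 0.2664]
tcp_rot: [[0.196, 0.981, 0.001], [0.981, -0.196, -0.001], [-0.001, 0.001, -1.0]]
force: [-0.4, 0.3, -1.7]
opening: 0.65
grasp_force: 30.0
```

```bash
python3 - <<'E'
from h import *
s=capture("scene");t=capture("top");w=capture("wrist")
st=read_state();p=np.array(st["position"]);print(st["time_s"],np.round(p,4),np.round(st["tcp_rot"],3).tolist(),st["opening"])
P=p+[0,0,.019]
for n,c in(("s",s),("t",t),("w",w)):
    print(n,"grasp",proj(c,P).round(1),"rim",proj(c,P-[0,0,.085]).round(1),"seat",proj(c,(.508,-.1965,.059)).round(1),"tip",proj(c,(.508,-.1965,.151)).round(1),"bottom",proj(c,P+[0,0,.035]).round(1))
q=proj(s,P-[0,0,.06]).astype(int)
a=s["color"][max(q[1]-75,0):q[1]+75,q[0]-65:q[0]+65]
print("crop origin",q-[65,75])
cv2.imwrite("pics/g.png",np.hstack([cv2.resize(a,None,fx=4,fy=4,interpolation=cv2.INTER_CUBIC)[:600],cv2.copyMakeBorder(cv2.resize(w["color"],(280,210)),0,390,0,0,0)]))
E
```

```text
13.85 [ 0.5079 -0.1947  0.2659] [[0.192, 0.981, 0.0], [0.981, -0.192, 0.0], [0.0, -0.0, -1.0]] 0.6473634113969619
s grasp [231.  186.9] rim [237.3 213.8] seat [245.4 251. ] tip [239.8 227.6] bottom [228.1 174.7]
t grasp [425.5 216. ] rim [415.2 225.2] seat [402.4 237.3] tip [410.9 229.7] bottom [430.3 211.6]
w grasp [318.9 322.6] rim [318.9 256.1] seat [319.4 211.5] tip [319.6 237.4] bottom [318.8 375.3]
crop origin [170 131]
```

View pics/g.png

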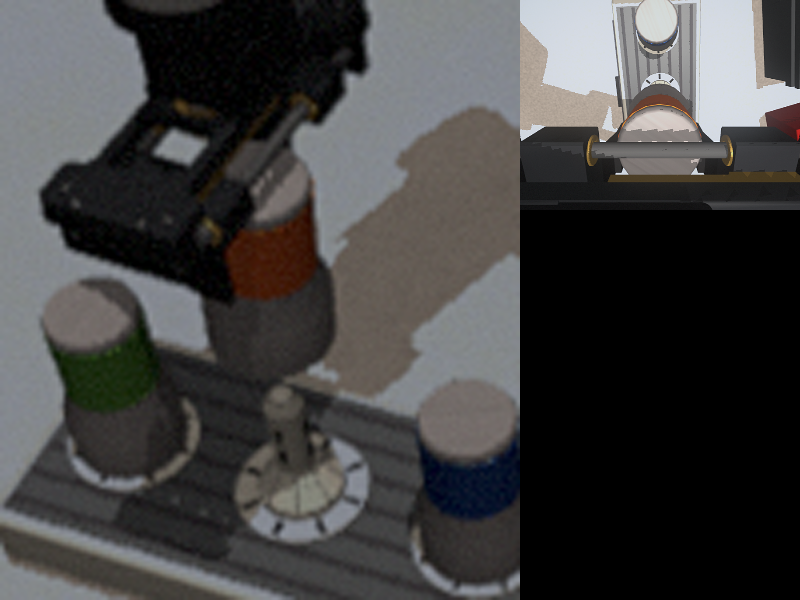

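jog_arm --pt "0 -0.1 -2" --pt "0 -0.1 -4" --pt "0 -0.1 -6" --pt "0 -0.1 -8" --pt "0 -0.1 -9.5" --pt "0 -0.1 -10.6" --pt "0 -0.1 -11.3" --pt "0 -0.1 -11.6" --pt "0 -0.1 -11.6" --turn '[0,0,0,0,0,0,0,0,0]' --grip '[1,1,1,1,1,1,1,1,1]'

```text
time_s: 14.98
position: [0.508, -0.1969, 0.1497]
tcp_rot: [[0.193, 0.981, 0.0], [0.981, -0.193, -0.0], [-0.0, 0.0, -1.0]]
force: [0.2, -0.3, -2.6]
opening: 0.648
grasp_force: 30.0
```

jog_arm --pt "0 0 -0.4" --pt "0 0 -0.8" --pt "0 0 -1.2" --pt "0 0 -1.5" --pt "0 0 -1.5" --turn '[0,0,0,0,0]' --grip '[1,1,1,1,1]'

```text
time_s: 15.6
position: [0.5077, -0.1966, 0.1342]
tcp_rot: [[0.193, 0.981, -0.001], [0.981, -0.193, 0.0], [0.0, -0.001, -1.0]]
force: [0.9, 0.2, -2.6]
opening: 0.65
grasp_force: 30.0
```

jog_arm --pt "0 0 -0.2" --pt "0 0 -0.4" --pt "0 0 -0.6" --pt "0 0 -0.6" --turn '[0,0,0,0]' --grip '[1,1,1,1]'

```text
time_s: 16.1
position: [0.5078, -0.1967, 0.1284]
tcp_rot: [[0.193, 0.981, -0.0], [0.981, -0.193, 0.0], [0.0, -0.0, -1.0]]
force: [0.6, 0.4, -1.9]
opening: 0.65
grasp_force: 30.0
```

jog_arm --pt "0 0 -0.2" --pt "0 0 -0.4" --pt "0 0 -0.4" --turn '[0,0,0]' --grip '[1,1,1]'

```text
time_s: 16.48
position: [0.5077, -0.1967, 0.1243]
tcp_rot: [[0.193, 0.981, -0.0], [0.981, -0.193, 0.0], [0.0, -0.0, -1.0]]
force: [-0.5, -0.5, -1.8]
opening: 0.651
grasp_force: 30.0
```

jog_arm --pt "0 0 -0.1" --pt "0 0 -0.2" --pt "0 0 -0.2" --turn '[0,0,0]' --grip '[1,1,1]'

```text
time_s: 16.85
position: [0.5079, -0.1968, 0.1225]
tcp_rot: [[0.193, 0.981, -0.0], [0.981, -0.193, -0.0], [-0.0, -0.0, -1.0]]
force: [0.2, -0.4, -2.3]
opening: 0.647
grasp_force: 30.0
```

jog_arm --pt "0 0 -0.1" --pt "0 0 -0.2" --pt "0 0 -0.2" --turn '[0,0,0]' --grip '[1,1,1]'

```text
time_s: 17.23
position: [0.5079, -0.197, 0.1221]
tcp_rot: [[0.192, 0.981, 0.0], [0.981, -0.192, -0.001], [-0.001, 0.001, -1.0]]
force: [-2.5, -0.0, 8.4]
opening: 0.648
grasp_force: 30.0
```

jog_arm --pt "0 0 -0.1" --pt "0 0 -0.2" --pt "0 0 -0.2" --turn '[0,0,0]' --grip '[1,1,1]'

```text
time_s: 17.6
position: [0.508, -0.1979, 0.1216]
tcp_rot: [[0.192, 0.981, 0.001], [0.981, -0.192, -0.002], [-0.002, 0.001, -1.0]]
force: [-5.6, -1.1, 17.7]
opening: 0.655
grasp_force: 30.0
```

```bash
python3 - <<'E'
from h import *
w=capture("wrist");s=capture("scene");t=capture("top")
st=read_state();print(st["time_s"],np.round(st["position"],4),np.round(st["force"],1),np.round(st["moment"],2))
a=s["color"][170:290,160:320]
cv2.imwrite("pics/i.png",np.vstack([np.hstack([cv2.resize(a,(400,300),interpolation=cv2.INTER_CUBIC),cv2.resize(t["color"][170:290,320:480],(400,300),interpolation=cv2.INTER_CUBIC)]),cv2.copyMakeBorder(w["color"][180:480],0,0,0,160,0)]))
E
```

```text
17.75 [ 0.508  -0.1979  0.1216] [-5.6 -1.6 17.1] [0.37 1.13 0.16]
```

View pics/i.png

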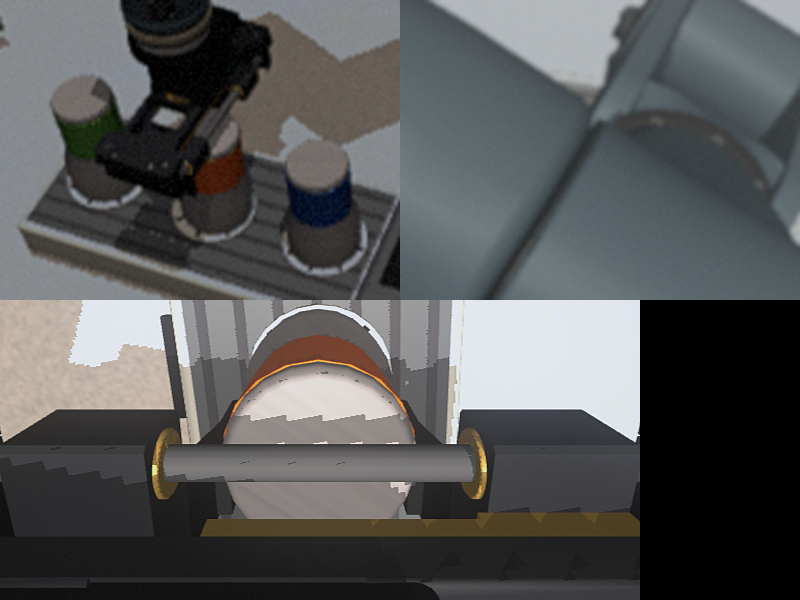

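jog_arm --pt "0 0 0.1" --pt "0 0 0.2" --pt "0 0 0.2" --pt "0 0 0.2" --pt "0 0 0.2" --pt "0 0 0.2" --pt "0 0 0.2" --turn '[0,0,0,0,0,0,0]' --grip '[1,1,0.25,0.15,0,0,0]'

```text
time_s: 18.62
position: [0.5079, -0.1967, 0.1204]
tcp_rot: [[0.193, 0.981, -0.0], [0.981, -0.193, 0.0], [0.0, -0.0, -1.0]]
force: [1.0, 0.6, -0.8]
opening: 0.99
grasp_force: 0.0
```

jog_arm --pt "0 0 2" --pt "0 0 5" --pt "0 0 9" --pt "0 0 12" --pt "0 0 14" --pt "0 0 14" --turn '[0,0,0,0,0,0]' --grip '[0,0,0,0,0,0]'

```text
time_s: 19.38
position: [0.5088, -0.1972, 0.2621]
tcp_rot: [[0.193, 0.981, 0.003], [0.981, -0.193, -0.002], [-0.001, 0.004, -1.0]]
force: [-0.4, -0.2, -0.0]
opening: 0.999
grasp_force: 0.0
```

jog_arm --pt "0.8 4 0" --pt "1.8 9 0" --pt "2.8 14 0" --pt "3.8 19 0" --pt "4.6 23.6 0" --pt "4.6 23.6 0" --pt "4.6 23.6 0" --pt "4.6 23.6 0" --turn '[0,0,0,0,0,0,0,0]' --grip '[0,0.5,1,1,1,1,1,1]'

```text
time_s: 20.38
position: [0.5536, 0.0381, 0.26]
tcp_rot: [[0.194, 0.981, -0.001], [0.981, -0.194, -0.0], [-0.0, -0.001, -1.0]]
force: [0.4, -0.2, 0.6]
opening: 0.287
grasp_force: 0.0
```

```bash
python3 - <<'E'
from h import *
w=capture("wrist");s=capture("scene");t=capture("top")
st=read_state();print(st["time_s"],np.round(st["position"],4),st["opening"])
for n,c in(("t",t),("s",s),("w",w)):
    print(n,blobs(mask(c,(45,110,40),(75,255,255)),40),"proj btn",proj(c,(.5537,.040,.12)).round(1),"cup bottom ctr expected",proj(c,(.508,-.1965,.179)).round(1))
cv2.imwrite("pics/j.png",np.hstack([cv2.resize(s["color"][170:290,160:320],(400,300),interpolation=cv2.INTER_CUBIC),cv2.resize(t["color"][170:290,330:490],(400,300),interpolation=cv2.INTER_CUBIC)]))
E
```

```text
20.525 [0.5539 0.0381 0.2605] 0.14880255020841066
t [] proj btn [297.9 211. ] cup bottom ctr expected [413.8 227.1]
s [(np.int32(128), [195.7, 225.5], [188, 218, 16, 16]), (np.int32(124), [335.2, 268.2], [329, 262, 13, 13])] proj btn [335.6 266.9] cup bottom ctr expected [238.  219.8]
w [(np.int32(1270), [319.2, 224.3], [300, 204, 40, 41]), (np.int32(76), [361.7, 242.2], [357, 238, 10, 10])] proj btn [318.7 224.6] cup bottom ctr expected [320.3 538.9]
```

View pics/j.png

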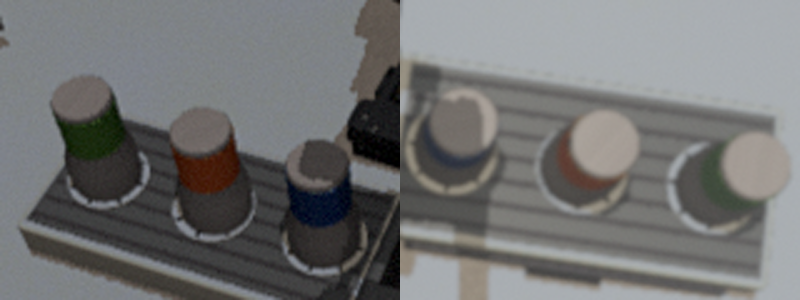

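jog_arm --pt "0 0.1 -2" --pt "0 0.1 -5" --pt "0 0.1 -8" --pt "0 0.1 -11" --pt "0 0.1 -12.8" --pt "0 0.1 -13.4" --pt "0 0.1 -13.8" --pt "0 0.1 -14.2" --pt "0 0.1 -14.5" --pt "0 0.1 -14.5" --turn '[0,0,0,0,0,0,0,0,0,0]' --grip '[1,1,1,1,1,1,1,1,1,1]'

```text
time_s: 21.78
position: [0.5544, 0.0399, 0.1165]
tcp_rot: [[0.193, 0.981, 0.002], [0.981, -0.193, -0.001], [-0.0, 0.002, -1.0]]
force: [-1.2, -0.5, 4.3]
opening: 0.004
grasp_force: 2.4
```

jog_arm --pt "0 0 -0.2" --pt "0 0 -0.4" --pt "0 0 -0.4" --turn '[0,0,0]' --grip '[1,1,1]'

```text
time_s: 22.15
position: [0.5545, 0.0399, 0.116]
tcp_rot: [[0.192, 0.981, 0.003], [0.981, -0.192, -0.001], [-0.001, 0.003, -1.0]]
force: [-6.6, -1.4, 27.2]
opening: 0.005
grasp_force: 13.6
```

jog_arm --pt "0 0 1" --pt "0 0 4" --pt "0 0 8" --pt "0 0 13" --pt "0 0 16" --pt "0 0 16" --pt "0 0 16" --turn '[0,0,0,0,0,0,0]' --grip '[1,1,1,1,1,1,1]'

```text
time_s: 23.02
position: [0.553, 0.0405, 0.2704]
tcp_rot: [[0.193, 0.981, -0.002], [0.981, -0.193, 0.0], [0.0, -0.002, -1.0]]
force: [-0.6, -0.9, -0.3]
opening: 0.005
grasp_force: 0.0
```

```bash
python3 -c "
from rig import *
print(read_state()['force']);print(hand_in())"
```

```text
[-0.56136404 -0.86968118 -0.32013397]
the job is handed in; nothing more can be done
None
```

The orange-sleeved cup is upside down on the free middle peg, its rim apparently flat on the foot. I then pressed the green start button until it stopped (27 N against about 5 N needed), retracted the arm, and handed the job in at 23 s; no verdict was returned. To turn the cup over I had to pivot it in the grip by pushing it lightly against the dryer's blower housing, because the tool could not tilt.

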